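# Clear the service board and knock its stop pin home

### The job

Clear the white service board for the next module: put the three offcuts lying on it into the red scrap bin. When all three are in the bin, use the mallet, not the gripper itself, to knock the brass stop pin in the board fully home, then stand the mallet back on the green mat on the same black face it stood on. Leave the multimeter, the terminal strip and the tape reel where they are.

Things in the scene. Friction and masses are not known exactly. Their poses are not given: they have to be found in the camera images.
- board: White plastic service board fixed to the bench, 220 (x) x 280 (y) x 20 mm thick; origin at the centre of its underside, so its top is 20 mm above the origin. The stop pin is in it at x = +85 mm, y = 0 of the board's frame, near the edge farthest from the robot.
- stop_pin: Brass pin in the board: head 20 mm across, 4 mm thick, on a 12 mm stem. Origin at the centre of the head's flat top, z up. It slides only vertically: at the start the top is 16 to 20 mm above the board's top face; fully home it is 4 mm above it (head resting on the board). Stiff (6 to 8 N: friction and a weak spring); it stays where it is driven. Only the mallet may press it.
- trunking_offcut: Grey plastic cable-trunking offcut, U-shaped, open side up: 30 (x) x 46 (y) x 25 mm high, walls 3 mm along y, about 25 g; pinch it across x. Origin at the centre of its underside. Starts lying on the board.
- tube_offcut: Blue-painted square steel tube offcut, lying: 26 (x) x 44 (y, the tube's axis) x 26 mm high, about 60 g; pinch it across x. Origin at the centre of its underside. Starts lying on the board.
- busbar_offcut: Solid copper busbar offcut: 20 (x) x 40 (y) x 14 mm high, about 90 g; pinch it across x. Origin at the centre of its underside. Starts lying on the board.
- scrap_bin: Red open-topped bin fixed to the bench, outside 180 (x) x 150 (y) x 70 mm high, walls and floor 4 mm; origin at the centre of its underside. To the left or the right of the board.
- mat: Green mat fixed to the bench, 240 (x) x 130 (y) x 3 mm thick; origin at the centre of its underside. On the other side of the board from the bin; the mallet stands on it.
- mallet: Mallet, about 0.44 kg, standing on one black face of its head, handle level. Head orange, 40 x 40 mm, 64 mm high, with black faces 38 x 38 mm at bottom and top. Origin at the centre of the lower black face, z up through the head. Wooden handle 20 mm wide (y), 24 mm high (z), along -x from the head (x = -20 to -170 mm), its axis 32 mm above the origin.
- mallet_grip (a point): Grip point on the axis of the mallet's handle, 65 mm from the head's axis, 32 mm above the lower face; pinch across y.
- multimeter: Yellow multimeter lying beyond the board, 85 (x) x 170 (y) x 40 mm high; origin at the centre of its underside. Leave alone.
- terminal_strip: Good green terminal strip, 30 (x) x 60 (y) x 22 mm high, on the bench; origin at the centre of its underside. Leave alone.
- tape_reel: Blue reel of tape lying flat on the bench, 64 mm across, 19 mm high; origin at the centre of its underside. Leave alone.

How it is judged:
On the way, in this order (a step that is already met when the one before it is completed fails the run):
1. all three offcuts are in the scrap bin while the stop pin still stands up (x of trunking_offcut in the frame of scrap_bin between -0.09 and 0.09 m and y of trunking_offcut in the frame of scrap_bin between -0.075 and 0.075 m and z of each of trunking_offcut, tube_offcut, busbar_offcut in the frame of scrap_bin below 0.058 m and x of tube_offcut in the frame of scrap_bin between -0.09 and 0.09 m and y of tube_offcut in the frame of scrap_bin between -0.075 and 0.075 m and x of busbar_offcut in the frame of scrap_bin between -0.09 and 0.09 m and y of busbar_offcut in the frame of scrap_bin between -0.075 and 0.075 m and z of stop_pin in the frame of board above 0.033 m), for 0.1 s.
2. the mallet presses the stop pin and drives it fully home (x of trunking_offcut in the frame of scrap_bin between -0.09 and 0.09 m and y of trunking_offcut in the frame of scrap_bin between -0.075 and 0.075 m and z of each of trunking_offcut, tube_offcut, busbar_offcut in the frame of scrap_bin below 0.058 m and x of tube_offcut in the frame of scrap_bin between -0.09 and 0.09 m and y of tube_offcut in the frame of scrap_bin between -0.075 and 0.075 m and x of busbar_offcut in the frame of scrap_bin between -0.09 and 0.09 m and y of busbar_offcut in the frame of scrap_bin between -0.075 and 0.075 m and z of stop_pin in the frame of board below 0.026 m and contact force between mallet and stop_pin above 1 N).
At the end, for the whole second after the job is handed in: Every offcut is inside the scrap bin (origin within its outline, under 58 mm over its underside); the pin is within 2 mm of fully home; the mallet stands on its original face, tilted under 0.1 rad, the centre of that face over the mat; all at rest (under 20 mm/s) (x of trunking_offcut in the frame of scrap_bin between -0.09 and 0.09 m and y of trunking_offcut in the frame of scrap_bin between -0.075 and 0.075 m and z of each of trunking_offcut, tube_offcut, busbar_offcut in the frame of scrap_bin below 0.058 m and x of tube_offcut in the frame of scrap_bin between -0.09 and 0.09 m and y of tube_offcut in the frame of scrap_bin between -0.075 and 0.075 m and x of busbar_offcut in the frame of scrap_bin between -0.09 and 0.09 m and y of busbar_offcut in the frame of scrap_bin between -0.075 and 0.075 m and z of stop_pin in the frame of board below 0.026 m and x of mallet in the frame of mat between -0.12 and 0.12 m and y of mallet in the frame of mat between -0.065 and 0.065 m and z of mallet in the frame of mat below 0.008 m and angle between mallet's own z axis and vertical below 0.1 rad and linear speed of each of trunking_offcut, tube_offcut, busbar_offcut, mallet below 0.02 m/s); the robot touches nothing.
It fails at once if the gripper or arm presses the stop pin (more than 2 N) (contact force between any of the fingers, the arm and stop_pin above 2 N).
It fails at once if the multimeter is moved by more than 20 mm (distance of multimeter from where it was at the start of the episode above 0.02 m).
It fails at once if the terminal strip is moved by more than 20 mm (distance of terminal_strip from where it was at the start of the episode above 0.02 m).
It fails at once if the tape reel is moved by more than 20 mm (distance of tape_reel from where it was at the start of the episode above 0.02 m).
It also fails if it takes over 72 s, if anything falls off the work surface, if the arm or the gripper's body presses on something with over 40 N, if the wrist force passes 120 N, or if a joint passes its speed limit or range.

### The arm

A 6-joint arm with a two-finger parallel gripper is mounted at the origin on the work surface. World frame = base frame: x ahead of the robot, y to its left, z up, the work surface at z = 0. Lengths are in m, angles in rad, forces in N, time in s.
With the tool pointing down it reaches from about 0.425 to 0.95 m from the base axis. Payload 3.5 kg.
Tool frame: the origin (TCP) lies midway between the tips of the shut fingers; the grasp point (between the pads) lies 19 mm behind it (manip.grasp_offset is the distance from the TCP to the grasp point, in m); z points along the fingers, y is the line along which they close (so a half turn about z gives the same grasp; the last joint's range is limited). The gripper opens to 85 mm and grips with 20 to 120 N. Pads are 22 mm wide; open, the fingers measure 114 mm over their backs; the gripper's body (76 mm by 85 mm) begins 54 mm behind the grasp point. The pads swing forward as they close: fully open they stand 13 mm farther back than shut.
Start: joints at [-1.345, 0.286, 1.577, -0, 1.279, -0.15], TCP at [0.248, -0.628, 0.231] pointing down, gripper open.
Joint ranges: [-2.77, 2.77], [-0.9, 2.22], [0.21, 2.48], [-1.53, 4.67], [0.24, 2.81], [-2.84, 2.84]. Speed limits (rad/s): [2.79, 2.79, 3.14, 3.14, 3.14, 3.14].

### API

Orientations are given as a unit quaternion [w, x, y, z].
In Python, from bench import manip, vision, finder gives the robot as it stands.
- The arm moves only by the tool move_arm, never from a script. Its argument "increments" is one flat list of numbers, 7 for each row, row after row: the shift along the world's x, y, z scaled (see below), then the turn, a rotation vector about the world's x, y, z scaled (see below), then the closure, from -1 (fully open) to 1 (shut), so that 0 is half open. A call has exactly 8 rows; each row shifts and turns the commanded pose from where the row before left it; what a row does not reach is not made up. The controller multiplies each number of a shift by 40 mm and each number of a turn by 0.12 rad. A row lasts 1/8 s, in which the tool goes at most 62.5 mm and 10.7 degrees, less where a joint would pass 70% of its speed; a pose out of reach is approached as far as the arm can. A call with a number of a shift or a turn outside -1 to 1 is refused whole. A call with a gripper value outside its range is refused whole. The fingers move at their own pace and stop on an object; "grip_force" is the grip in N (left out, the last holds). Time passes only in rows, so rows that do not move let the fingers close, or fill a call up. It gives the time, the measured TCP pose, the force, the opening and the grip force at its end, in the units of the state.
- manip.read_state(): the state, without advancing time (a new reading comes with each control period).
- vision.camera(name): name is "scene" or "top" or "wrist"; returns a dict with "pixels" (400x640x3 uint8, blue, green, red), "fx", "fy", "cx", "cy" (pixels), "R" (3x3) and "t" (3): a world point X has camera coordinates R X + t. Camera axes: x right, y down, z forward; pixel columns grow to the right and rows downward; lengths in m; the calibration is good to about 2 mm. A picture is of the moment at which its call begins. There is no depth.
- manip.sign_off(): hands the job in; it is judged then, once.
Trained networks look in the newest picture that a camera, given by its name, has taken for a name from the list of things; names that differ only in an ending like _2 or _b are one class to them, and where a whole thing is asked for, a point or a joint stands for the part that bears it (a point fixed in the world has none). Each returns a list of dicts, best first, with "conf" (0 to 1); they miss things now and then, are a little off and sometimes report something else, mostly with a low value. They report only what shows in the picture. A call takes as long as a camera call.
- finder.look_for(camera, name): "location" ([column, row] in pixels, amid what is visible of it).
- finder.mark_of(camera, name): "location" ([column, row] in pixels: a listed point, or the origin of a listed thing).
The state is a dict: "time_s": time; "joints": joint angles; "qd": joint speeds; "joint_torque": joint torques, N m; "eef_pos": TCP position; "eef_rot": TCP orientation; "contact_force": force on the tool from outside, world axes, zero at the start; "torque": the same for the moment, N m; "grip_width": finger opening in m; "grip_force": force on a finger pad.
Only numpy, scipy, OpenCV 4.12 (cv2) and the standard library are available. Lean on these libraries where they do the work, as an engineer would, in place of code of your own. Each camera call takes 0.05 s, during which the arm holds its last target. There are 200 camera calls.

## Working session

There is one attempt and no reset: what is moved stays moved. The work goes in short steps, Python scripts to look and compute and a tool call to move; the robot and the scene stay as the last step left them, time stands still between calls to the robot, and variables do not carry over. Pictures are saved under pics/ and viewed, at most 12 in all, crops included, and the job is handed in when it is done.

Besides the shell and the picture viewer there is one more tool, called after "Request:" as name(argument=value, ...) on one line, values as JSON. move_arm: Moves the arm, as the interface text tells. Shifts and turns lie within -1 to 1; 1 stands for 40 mm of shift or 0.12 rad of turn. Its arguments: {"type":"object","properties":{"increments":{"type":"array","items":{"type":"number","minimum":-1,"maximum":1}},"grip_force":{"type":"number"}},"required":["increments"]}

```bash
ls; mkdir -p pics
cat > h.py <<'E'
import numpy as np, cv2
from bench import manip, vision, finder
def ray(c,px):
    K=np.array([[c['fx'],0,c['cx']],[0,c['fy'],c['cy']],[0,0,1]])
    R=np.array(c['R']);t=np.array(c['t'])
    return -R.T@t, R.T@np.linalg.inv(K)@np.array([px[0],px[1],1.])
def at(c,px,z):
    o,d=ray(c,px); return (o+d*(z-o[2])/d[2]).round(4)
def proj(c,X):
    p=np.array(c['R'])@np.array(X)+np.array(c['t']); return np.array([c['fx']*p[0]/p[2]+c['cx'],c['fy']*p[1]/p[2]+c['cy']])
E
python3 - <<'E'
from h import *
H=dict(board=0,stop_pin=.038,trunking_offcut=.02,tube_offcut=.02,busbar_offcut=.02,scrap_bin=0,mat=0,mallet=.003,mallet_grip=.035,multimeter=0,terminal_strip=0,tape_reel=0)
for n in ('top','scene'):
    c=vision.camera(n); cv2.imwrite(f'pics/{n}.png',c['pixels'])
    print(n,(-np.array(c['R']).T@np.array(c['t'])).round(3))
    for k,z in H.items():
        r=finder.mark_of(n,k)[:2]
        print(k,[(np.round(q['location'],1),round(q['conf'],2),at(c,q['location'],z)[:2]) for q in r])
print(manip.read_state(), manip.grasp_offset)
E
```

```text
pics
top [0.476 0.011 0.924]
board [(array([317.8, 237.3]), 0.74, array([0.5408, 0.0298]))]
stop_pin [(array([467. , 258.4]), 0.67, array([ 0.494 , -0.3089])), (array([317.9, 197.1]), 0.61, array([0.6316, 0.03  ]))]
trunking_offcut [(array([315.3, 249.5]), 0.48, array([0.511 , 0.0349]))]
tube_offcut [(array([275., 259.]), 0.73, array([0.4882, 0.128 ]))]
busbar_offcut [(array([354.8, 238.4]), 0.61, array([ 0.5377, -0.057 ]))]
scrap_bin [(array([467.2, 257.9]), 0.69, array([ 0.496 , -0.3232])), (array([190.5, 262.1]), 0.4, array([0.479, 0.331]))]
mat [(array([184.5, 260.4]), 0.55, array([0.4828, 0.3455]))]
mallet [(array([190.8, 239.8]), 0.74, array([0.5315, 0.3327]))]
mallet_grip [(array([190.3, 261.7]), 0.68, array([0.4798, 0.3194])), (array([191.4, 238. ]), 0.36, array([0.5337, 0.3204]))]
multimeter [(array([316.4, 144.3]), 0.92, array([0.7714, 0.0362]))]
terminal_strip [(array([458.3, 171.3]), 0.65, array([ 0.7055, -0.3119])), (array([467. , 257.1]), 0.35, array([ 0.4978, -0.3228]))]
tape_reel [(array([200., 168.]), 0.58, array([0.7084, 0.3226]))]
scene [ 1.245 -0.31   0.97 ]
board
[... 958 characters left out ...]
[-1.34497978e+00,  2.86305640e-01,  1.57670612e+00,  1.68829555e-05,
        1.27862976e+00, -1.49990741e-01]), 'qd': array([ 9.84707312e-04, -6.10522227e-04, -8.53806388e-04, -2.25956599e-05,
       -1.41137978e-03, -9.22346850e-04]), 'joint_torque': array([ 3.10219857e-04, -4.05966246e+01, -2.92930931e+01, -1.63593468e-04,
        5.81039531e-04,  7.32897348e-06]), 'eef_pos': array([ 0.24777276, -0.62785514,  0.23131778]), 'eef_rot': array([-2.47206850e-05,  9.82398447e-01,  1.86797460e-01,  7.15181717e-06]), 'contact_force': array([-0.07996904, -0.10328862,  0.41046366]), 'torque': array([-0.00302336, -0.00519823,  0.03361221]), 'grip_force': 0.0, 'grip_width': 0.08500640627122656} 0.0187
```

View pics/top.png

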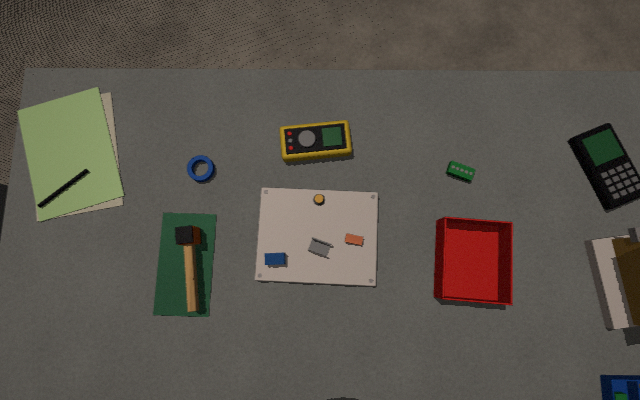

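View pics/scene.png

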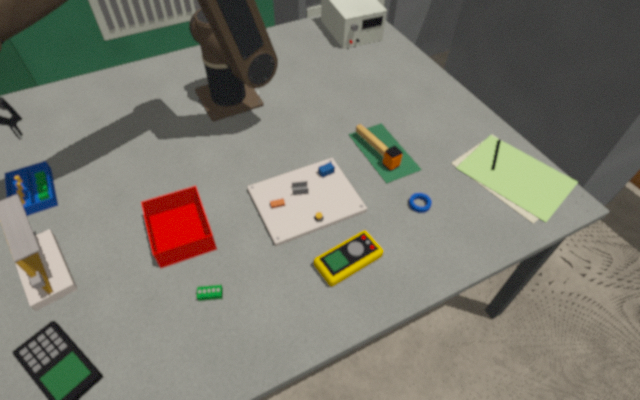

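The top picture shows the board at px (257–378, 188–286). The tube is at (275,259), the trunking at (320,247), the busbar at (354,240) and the pin at (319,199). The bin is at (474,262), the mat at (185,265), and the mallet head at (188,236) with its handle running towards the robot. The scene picture agrees with this. I'll move above the board for a close look.

Request:
move_arm(increments=[0.5,1,0.3,0,0,1,-1,0.5,1,0.3,0,0,1,-1,0.5,1,0.3,0,0,1,-1,0.5,1,0.3,0,0,1,-1,0.5,1,0.3,0,0,1,-1,0.5,1,0.3,0,0,1,-1,0.5,1,0.3,0,0,1,-1,0.5,1,0.3,0,0,1,-1])

```text
time_s: 2.3
eef_pos: [0.4082, -0.3065, 0.328]
eef_rot: [0.0, 0.784, 0.621, 0.0]
contact_force: [0.4, -0.3, -0.5]
grip_width: 0.0852
grip_force: 0.0
```

Request:
move_arm(increments=[0.1,1,0,0,0,0.25,-1,0.1,1,0,0,0,0.25,-1,0.1,1,0,0,0,0.25,-1,0.1,1,0,0,0,0.25,-1,0.1,1,0,0,0,0.25,-1,0.1,1,0,0,0,0.25,-1,0.1,1,0,0,0,0.25,-1,0.1,0.8,0,0,0,0.2,-1])

```text
time_s: 3.3
eef_pos: [0.4397, 0.0056, 0.3277]
eef_rot: [0.0, 0.707, 0.707, 0.0]
contact_force: [0.3, -0.7, -0.1]
grip_width: 0.0853
grip_force: 0.0
```

Run:
```python
from h import *
s=manip.read_state();print(s['time_s'],s['eef_pos'],s['eef_rot'],s['joints'])
c=vision.camera('wrist'); cv2.imwrite('pics/w1.png',c['pixels'])
print((-np.array(c['R']).T@np.array(c['t'])).round(3))
H=dict(board=0,stop_pin=.038,trunking_offcut=.02,tube_offcut=.02,busbar_offcut=.02)
for k,z in H.items():
    for f in (finder.mark_of,finder.look_for):
        print(k,[(np.round(q['location'],1),round(q['conf'],2),at(c,q['location'],z)[:2]) for q in f('wrist',k)[:2]])
```

```text
3.3 [0.43965016 0.00562043 0.32767233] [3.90787467e-04 7.06905769e-01 7.07307569e-01 2.89626403e-04] [-2.18802667e-01 -3.19108084e-01  2.00103304e+00  6.99292118e-05
  1.45869735e+00 -2.19378686e-01]
[0.44  0.084 0.471]
board [(array([383.2, 137.8]), 0.59, array([0.5434, 0.0329]))]
board [(array([393.4, 124.3]), 0.69, array([0.5586, 0.0547])), (array([371.2, 144.2]), 0.16, array([0.524 , 0.0223]))]
stop_pin [(array([448.6, 141.8]), 0.73, array([0.6361, 0.031 ])), (array([525.3, 133.9]), 0.22, array([0.7515, 0.0431]))]
stop_pin []
trunking_offcut [(array([370.4, 143. ]), 0.62, array([0.519 , 0.0268]))]
trunking_offcut [(array([371.6, 144.1]), 0.97, array([0.5211, 0.0251])), (array([351. , 308.4]), 0.37, array([ 0.4988, -0.2938]))]
tube_offcut [(array([357. ,  75.3]), 0.87, array([0.4935, 0.127 ]))]
tube_offcut [(array([356.8,  71.9]), 0.88, array([0.493 , 0.1316]))]
busbar_offcut [(array([376.3, 192.3]), 0.89, array([ 0.5336, -0.056 ]))]
busbar_offcut [(array([379.3, 194.2]), 0.66, array([ 0.5389, -0.0593]))]
```

View pics/w1.png

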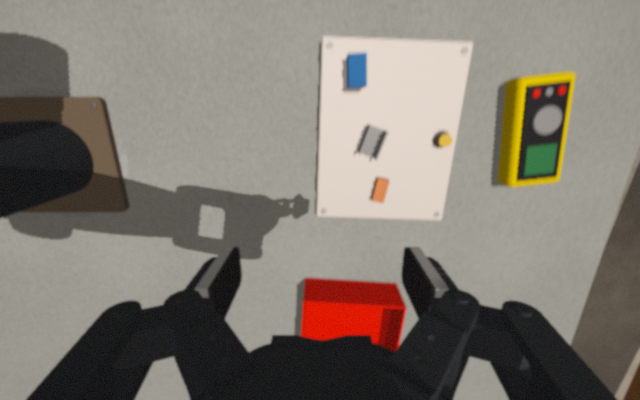

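The wrist picture shows the board at (320–470, 38–218), with the tube at (356,71), trunking at (371,142), busbar at (380,190) and pin at (443,140). Next I'll get the yaw and centre of each offcut by colour.

```bash
cat >> h.py <<'E'
def seg(c,name,X,r=35):
    hsv=cv2.cvtColor(c['pixels'],cv2.COLOR_BGR2HSV).astype(int); h,s,v=hsv[...,0],hsv[...,1],hsv[...,2]
    m={'tube':(abs(h-110)<15)&(s>120),'bus':((h<18)&(s>90)&(v>80)),'trunk':(v<150)&(s<60)}[name]
    u=proj(c,X).astype(int); w=np.zeros(m.shape,np.uint8); cv2.circle(w,[int(a) for a in u],r,1,-1)
    n,l,st,ce=cv2.connectedComponentsWithStats((m&(w>0)).astype(np.uint8)); i=1+np.argmax(st[1:,4])
    ys,xs=np.where(l==i)
    P=np.array([at(c,(a,b),X[2])[:2] for a,b in zip(xs,ys)],np.float32)*1000
    (cx,cy),(a,b),g=cv2.minAreaRect(P); 
    if a>b: a,b,g=b,a,g+90
    g=(g+90)%180-90   # rotation of object's x (short) axis from world x, deg
    return dict(c=(round(cx,1),round(cy,1)),short=round(a,1),long=round(b,1),yaw=round(g,1),n=len(xs))
E
python3 - <<'E'
from h import *
for cam,r in (('wrist',28),('top',17)):
    c=vision.camera(cam)
    for n,X in (('tube',(.493,.129,.036)),('bus',(.536,-.058,.029)),('trunk',(.514,.03,.032))): print(cam,n,seg(c,n,X,r))
E
```

```text
wrist tube {'c': (489.4, 129.7), 'short': 24.2, 'long': 42.8, 'yaw': 2.6, 'n': 556}
wrist bus {'c': (536.5, -51.2), 'short': 21.4, 'long': 40.5, 'yaw': -11.6, 'n': 302}
wrist trunk {'c': (528.3, 24.2), 'short': 10.8, 'long': 44.3, 'yaw': -18.7, 'n': 187}
top tube {'c': (489.1, 128.4), 'short': 24.8, 'long': 41.1, 'yaw': 0.8, 'n': 185}
top bus {'c': (535.9, -53.8), 'short': 19.9, 'long': 40.2, 'yaw': -10.8, 'n': 152}
top trunk {'c': (512.4, 22.6), 'short': 55.8, 'long': 60.4, 'yaw': -8.7, 'n': 446}
```

Request:
move_arm(increments=[0.16,0.386,-0.74,0,0,0.04,-1,0.16,0.386,-0.74,0,0,0.04,-1,0.16,0.386,-0.74,0,0,0.04,-1,0.16,0.386,-0.74,0,0,0.04,-1,0.16,0.386,-0.74,0,0,0.04,-1,0.16,0.386,-0.74,0,0,0.04,-1,0.16,0.386,-0.74,0,0,0.04,-1,0.12,0.386,-0.74,0,0,0.04,-1], grip_force=50)

```text
time_s: 4.95
eef_pos: [0.4898, 0.128, 0.0897]
eef_rot: [0.0, 0.694, 0.72, 0.0]
contact_force: [0.0, -0.4, 0.3]
grip_width: 0.0852
grip_force: 0.0
```

Request:
move_arm(increments=[0,0,-0.7,0,0,0,-1,0,0,-0.6,0,0,0,-1,0,0,-0.4,0,0,0,-1,0,0,0,0,0,0,1,0,0,0,0,0,0,1,0,0,0,0,0,0,1,0,0,0,0,0,0,1,0,0,0,0,0,0,1])

```text
time_s: 5.95
eef_pos: [0.4906, 0.1277, 0.0238]
eef_rot: [0.001, 0.694, 0.72, 0.001]
contact_force: [-0.5, -0.1, 5.7]
grip_width: 0.0249
grip_force: 50.6
```

Request:
move_arm(increments=[0,0,1,0,0,0,1,0,0,1,0,0,0,1,0,-1,1,0,0,0,1,0,-1,0.2,0,0,0,1,0,-1,0,0,0,0,1,0,-1,0,0,0,0,1,0,-1,0,0,0,0,1,0,-1,0,0,0,0,1])

```text
time_s: 6.95
eef_pos: [0.4886, -0.1133, 0.1499]
eef_rot: [-0.001, 0.694, 0.72, -0.0]
contact_force: [0.3, -0.1, -1.2]
grip_width: 0.025
grip_force: 49.9
```

Request:
move_arm(increments=[0,-1,0,0,0,0,1,0,-1,0,0,0,0,1,0,-1,0,0,0,0,1,0,-1,0,0,0,0,1,0,-1,0,0,0,0,1,0,-1,0,0,0,0,1,0,0,-1,0,0,0,1,0,0,-1,0,0,0,1])

```text
time_s: 7.95
eef_pos: [0.489, -0.3529, 0.0694]
eef_rot: [0.0, 0.694, 0.72, 0.0]
contact_force: [-0.5, -0.0, -0.7]
grip_width: 0.0253
grip_force: 49.9
```

Request:
move_arm(increments=[0,0,-0.5,0,0,0,1,0,0,0,0,0,0,0,0,0,0,0,0,0,0,0,0,0,0,0,0,0,0,0,1,0,0,0,0,0,0,1,0,0,0,0,0.15,1,0,0,0,0,-1,0.15,1,0,0,0,0,-1])

```text
time_s: 8.95
eef_pos: [0.5024, -0.2725, 0.1332]
eef_rot: [0.002, 0.694, 0.72, 0.0]
contact_force: [-0.5, -0.0, -0.1]
grip_width: 0.0767
grip_force: 0.0
```

Request:
move_arm(increments=[0.11,0.685,0,0,0,-0.24,-1,0.11,0.685,0,0,0,-0.24,-1,0.11,0.685,0,0,0,-0.24,-1,0.11,0.685,0,0,0,-0.24,-1,0.11,0.685,-0.2,0,0,-0.24,-1,0.11,0.685,-0.2,0,0,-0.24,-1,0.11,0.685,-0.3,0,0,-0.24,-1,0.11,0.685,-0.3,0,0,-0.24,-1])

```text
time_s: 9.95
eef_pos: [0.5376, -0.0524, 0.0919]
eef_rot: [0.001, 0.772, 0.635, 0.001]
contact_force: [0.3, 0.3, -0.6]
grip_width: 0.0856
grip_force: 0.0
```

Run:
```python
from h import *
s=manip.read_state();print(s['time_s'],s['eef_pos'])
c=vision.camera('top'); cv2.imwrite('pics/t2.png',c['pixels'])
w=vision.camera('wrist')
try: print(seg(w,'bus',(.536,-.0535,.029),60))
except Exception as e: print(e)
cv2.imwrite('pics/m2.png',np.hstack([cv2.resize(w['pixels'],(400,250)),cv2.resize(c['pixels'],(400,250))]))
```

```text
9.95 [ 0.53761749 -0.05244199  0.09193874]
{'c': (535.9, -51.9), 'short': 20.6, 'long': 43.9, 'yaw': -10.2, 'n': 1329}
```

View pics/m2.png

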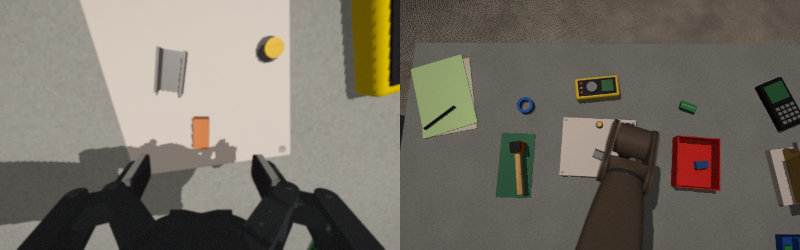

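The left half is the wrist view: the busbar is centred between the fingers and the trunking lies beyond it. The right half is the top view, with the tube in the bin. Next I'll grasp the busbar.

Request:
move_arm(increments=[0,0,-0.7,0,0,0,-1,0,0,-0.6,0,0,0,-1,0,0,-0.4,0,0,0,-1,0,0,0,0,0,0,1,0,0,0,0,0,0,1,0,0,0,0,0,0,1,0,0,0,0,0,0,1,0,0,0,0,0,0,1])

```text
time_s: 11.05
eef_pos: [0.5376, -0.0534, 0.0237]
eef_rot: [0.001, 0.772, 0.636, 0.001]
contact_force: [-1.1, 1.1, 5.0]
grip_width: 0.0188
grip_force: 51.6
```

Run:
```python
from h import *
w=vision.camera('wrist')
for f in (finder.mark_of,finder.look_for):
    print([(np.round(q['location'],1),round(q['conf'],2),at(w,q['location'],.02)[:2],at(w,q['location'],.03)[:2]) for q in f('wrist','trunking_offcut')[:2]])
cv2.imwrite('pics/w3.png',w['pixels'])
c=w
```

```text
[(array([252.5, 112. ]), 0.77, array([0.518 , 0.0272]), array([0.5203, 0.0269]))]
[(array([244. , 105.5]), 0.9, array([0.5146, 0.031 ]), array([0.5172, 0.0305]))]
```

View pics/w3.png

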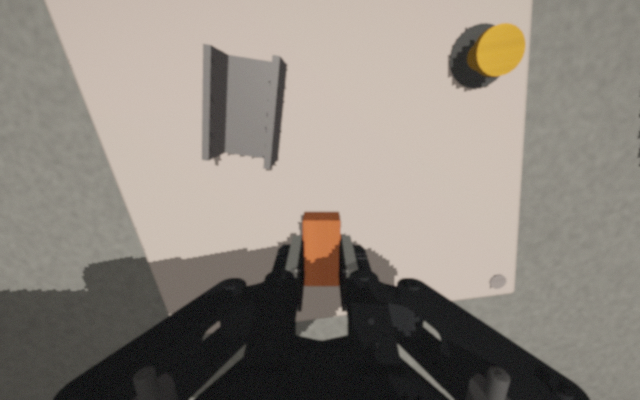

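The busbar (322,248) sits between the pads. The trunking's outer wall-top corners are at about (203,45), (203,159), (285,62) and (274,168). The pin head is at (500,50).

Run:
```python
from h import *
w=vision.camera('wrist')
P=[at(w,p,.045) for p in ((203,45),(203,159),(274,168),(285,62))]
print(P,np.mean(P,0)); 
for a,b in ((0,1),(3,2)):
    d=P[a]-P[b]; print(np.linalg.norm(d),np.degrees(np.arctan2(-d[0],d[1])))
print('pin',[at(w,(500,50),z) for z in (.036,.04)])
```

```text
[array([0.5114, 0.0547, 0.045 ]), array([0.497 , 0.0115, 0.045 ]), array([0.5269, 0.0015, 0.045 ]), array([0.5416, 0.0426, 0.045 ])] [0.519225 0.027575 0.045   ]
0.04553679830642465 -18.43494882292197
0.04364974226728032 -19.68031308969028
pin [array([0.6315, 0.0311, 0.036 ]), array([0.6291, 0.0309, 0.04  ])]
```

Request:
move_arm(increments=[0,0,1,0,0,0,1,0,0,1,0,0,0,1,0,-1,1,0,0,0,1,0,-1,0,0,0,0,1,0,-1,0,0,0,0,1,0,-1,0,0,0,0,1,-0.2,-1,0,0,0,0,1,-0.2,-1,0,0,0,0,1])

```text
time_s: 12.25
eef_pos: [0.5198, -0.2939, 0.1415]
eef_rot: [-0.001, 0.772, 0.636, -0.0]
contact_force: [0.1, 0.2, -1.3]
grip_width: 0.0182
grip_force: 51.0
```

Request:
move_arm(increments=[0,-0.1,-1,0,0,0,1,0,0,-1,0,0,0,1,0,0,-0.2,0,0,0,1,0,0,0,0,0,0,0,0,0,0,0,0,0,0,0,0,1,0,0,0,0,0,0,1,0,0,0,-1,0,1,0,0,0,0,-1])

```text
time_s: 13.25
eef_pos: [0.5243, -0.261, 0.1422]
eef_rot: [0.007, 0.773, 0.635, 0.002]
contact_force: [-0.3, 0.2, -0.1]
grip_width: 0.0769
grip_force: 0.0
```

Request:
move_arm(increments=[0,0.895,0,0,0,-0.145,-1,0,0.895,0,0,0,-0.145,-1,0,0.895,0,0,0,-0.145,-1,0,0.895,0,0,0,-0.145,-1,0,0.895,-0.2,0,0,-0.145,-1,0,0.895,-0.3,0,0,-0.145,-1,0,0.895,-0.3,0,0,-0.145,-1,0,0.895,-0.3,0,0,-0.145,-1])

```text
time_s: 14.25
eef_pos: [0.522, 0.0304, 0.0926]
eef_rot: [0.002, 0.814, 0.58, 0.002]
contact_force: [-0.5, -0.3, 0.9]
grip_width: 0.0853
grip_force: 0.0
```

Run:
```python
from h import *
w=vision.camera('wrist'); c=vision.camera('top')
for f in (finder.mark_of,finder.look_for):
    print([(np.round(q['location'],1),round(q['conf'],2),at(w,q['location'],.02)[:2],at(w,q['location'],.03)[:2]) for q in f('wrist','trunking_offcut')[:2]])
cv2.imwrite('pics/m4.png',np.hstack([cv2.resize(w['pixels'],(400,250)),c['pixels'][150:400,180:580]]))
```

```text
[(array([317.4, 212.4]), 0.74, array([0.5175, 0.0255]), array([0.5189, 0.0292]))]
[(array([318.8, 209.8]), 0.88, array([0.5194, 0.0273]), array([0.5206, 0.0309]))]
```

View pics/m4.png

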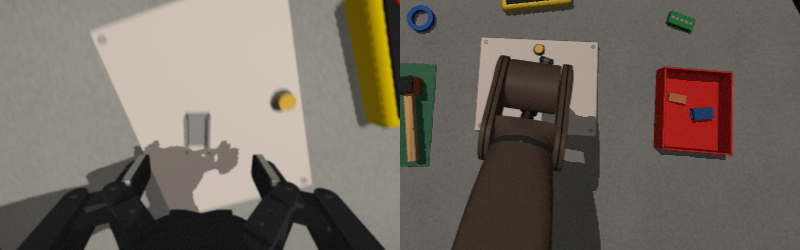

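The wrist view shows the trunking centred between the fingers, and the busbar and tube are both in the bin. I'll grasp the trunking gently.

Request:
move_arm(increments=[0,-0.05,-0.6,0,0,0,-1,0,0,-0.6,0,0,0,-1,0,0,-0.4,0,0,0,-1,0,0,0,0,0,0,1,0,0,0,0,0,0,1,0,0,0,0,0,0,1,0,0,0,0,0,0,1,0,0,0,0,0,0,1], grip_force=30)

```text
time_s: 15.45
eef_pos: [0.5217, 0.0271, 0.0277]
eef_rot: [0.001, 0.814, 0.581, 0.001]
contact_force: [-0.0, -0.1, 5.5]
grip_width: 0.0295
grip_force: 30.6
```

Request:
move_arm(increments=[0,0,1,0,0,0,1,0,0,1,0,0,0,1,0,-1,1,0,0,0,1,0,-1,0,0,0,0,1,0,-1,0,0,0,0,1,0,-1,0,0,0,0,1,-0.4,-1,0,0,0,0,1,-0.4,-1,0,0,0,0,1])

```text
time_s: 16.45
eef_pos: [0.4877, -0.2136, 0.146]
eef_rot: [-0.0, 0.814, 0.581, -0.0]
contact_force: [0.1, -1.2, 0.5]
grip_width: 0.0292
grip_force: 30.0
```

Request:
move_arm(increments=[-0.4,-1,0,0,0,0,1,-0.4,-1,0,0,0,0,1,0,0,-1,0,0,0,1,0,0,-1,0,0,0,1,0,0,-0.2,0,0,0,1,0,0,0,0,0,0,0,0,0,0,0,0,0,0,0,0,1,0,0,0,0])

```text
time_s: 17.45
eef_pos: [0.4554, -0.2915, 0.0975]
eef_rot: [-0.002, 0.814, 0.581, -0.0]
contact_force: [1.1, -0.6, 0.3]
grip_width: 0.0429
grip_force: 0.0
```

Request:
move_arm(increments=[0,0.5,1,0,0,0,0,0,1,1,0,0,-0.6,-0.2,0,1,0.3,0,0,-0.6,-0.2,0,1,0,0,0,-0.6,-0.2,0,1,0,0,0,-0.6,-0.2,0,1,0,0,0,-0.6,-0.2,0,1,0,0,0,-0.6,-0.2,0,1,0,0,0,-0.6,-0.2], grip_force=120)

```text
time_s: 18.45
eef_pos: [0.4572, 0.0085, 0.1927]
eef_rot: [0.001, 0.934, 0.358, 0.002]
contact_force: [0.7, -0.0, 0.4]
grip_width: 0.0511
grip_force: 0.0
```

Request:
move_arm(increments=[0.1,1,0,0,0,-0.66,-0.2,0.1,1,0,0,0,-0.66,-0.2,0.1,1,0,0,0,-0.66,-0.2,0.1,1,0,0,0,-0.66,-0.2,0.1,1,0,0,0,-0.66,-0.2,0.1,1,0,0,0,-0.66,-0.2,0,1,0,0,0,-0.66,-0.2,0,0.7,0,0,0,-0.66,-0.2])

```text
time_s: 19.45
eef_pos: [0.481, 0.3174, 0.1928]
eef_rot: [-0.001, 0.999, 0.05, 0.002]
contact_force: [0.7, -0.5, 0.9]
grip_width: 0.0514
grip_force: 0.0
```

Run:
```python
from h import *
s=manip.read_state();print(s['time_s'],s['eef_pos'],s['joints'].round(2))
w=vision.camera('wrist'); c=vision.camera('top')
for k,z in (('mallet_grip',.035),('mallet',.003),('stop_pin',.038)):
  for n,cc in (('wrist',w),('top',c)):
    print(k,n,[(np.round(q['location'],1),round(q['conf'],2),at(cc,q['location'],z)[:2]) for q in finder.mark_of(n,k)[:2]])
cv2.imwrite('pics/w5.png',w['pixels'])
cv2.imwrite('pics/m5.png',np.hstack([cv2.resize(w['pixels'],(480,300)),c['pixels'][190:340,420:580].repeat(2,0).repeat(2,1)]))
```

```text
19.45 [0.48097697 0.31744418 0.19275053] [0.41 0.1  1.86 0.   1.17 1.88]
mallet_grip wrist [(array([317.5, 185. ]), 0.88, array([0.4749, 0.321 ]))]
mallet_grip top [(array([189.9, 265. ]), 0.88, array([0.4723, 0.3198]))]
mallet wrist [(array([316.7, 122.8]), 0.65, array([0.5404, 0.3287]))]
mallet top [(array([194.2, 236.1]), 0.57, array([0.5404, 0.3251]))]
stop_pin wrist [(array([628.1,  59.3]), 0.79, array([0.6323, 0.0327]))]
stop_pin top [(array([319.1, 200.1]), 0.47, array([0.6245, 0.0271]))]
```

View pics/m5.png

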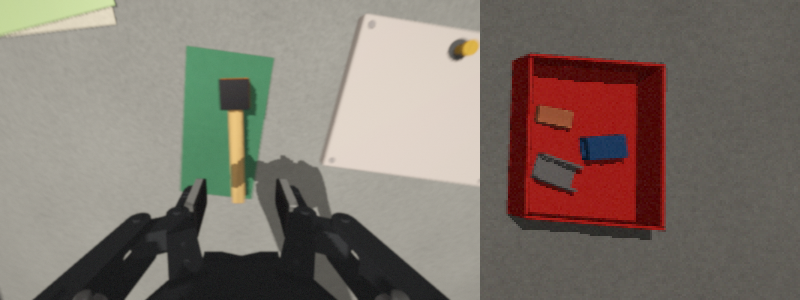

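All three offcuts are in the bin. The wrist view shows the mallet almost in line with the tool, with its head at about (234,95) and its handle below it. Next I'll get the handle direction, head position, and pin and mat centres.

Run:
```python
from h import *
w=vision.camera('wrist')
hsv=cv2.cvtColor(w['pixels'],cv2.COLOR_BGR2HSV).astype(int);h,s,v=[hsv[...,i] for i in range(3)]
m=((h>8)&(h<24)&(s>50)); m[:150]=0;m[268:]=0;m[:,:295]=0;m[:,340:]=0
ys,xs=np.where(m); P=np.array([at(w,(a,b),.047)[:2] for a,b in zip(xs,ys)])
print(len(P),cv2.minAreaRect((P*1000).astype(np.float32)))
vx,vy,x0,y0=cv2.fitLine(P.astype(np.float32),cv2.DIST_L2,0,.001,.001).ravel(); print('dir',np.degrees(np.arctan2(vy,vx)),x0,y0)
d=(v<60);d[:95]=0;d[150:]=0;d[:,:285]=0;d[:,:]&=True;d[:,340:]=0
n,l,st,ce=cv2.connectedComponentsWithStats(d.astype(np.uint8)); i=1+np.argmax(st[1:,4]); ys,xs=np.where(l==i)
Q=np.array([at(w,(a,b),.067)[:2]*1000 for a,b in zip(xs,ys)],np.float32); print('face',cv2.minAreaRect(Q))
g=((abs(h-70)<20)&(s>100)&(v>40));g[:, 380:]=0
n,l,st,ce=cv2.connectedComponentsWithStats(g.astype(np.uint8)); i=1+np.argmax(st[1:,4]); ys,xs=np.where(l==i)
Q=np.array([at(w,(a,b),.003)[:2]*1000 for a,b in zip(xs,ys)],np.float32); print('mat',cv2.minAreaRect(Q))
```

```text
2159 ((446.3631591796875, 317.79718017578125), (138.50831604003906, 20.677465438842773), 7.301098346710205)
dir 7.5131383 0.45126006 0.31852454
face ((537.8358764648438, 329.17626953125), (31.097604751586914, 36.76259231567383), 6.340618133544922)
mat ((477.2491455078125, 345.59234619140625), (126.38888549804688, 235.84129333496094), 88.96376037597656)
```

Request:
move_arm(increments=[-0.16,0.1,-0.8,0,0,0.23,-0.2,0,0,-0.8,0,0,0,-0.2,0,0,-0.8,0,0,0,-0.2,0,0,-0.8,0,0,0,-0.2,0,0,-0.8,0,0,0,-0.2,0,0,-0.4,0,0,0,-0.2,0,0,0,0,0,0,1,0,0,0,0,0,0,1])

```text
time_s: 20.9
eef_pos: [0.4752, 0.3197, 0.0159]
eef_rot: [-0.001, 0.998, 0.064, 0.001]
contact_force: [0.5, -2.0, -1.0]
grip_width: 0.0186
grip_force: 116.4
```

Request:
move_arm(increments=[0,0,0,0,0,0,1,0,0,0,0,0,0,1,0,0,0.25,0,0,0,1,0,0,0.5,0,0,0,1,0,0,0.5,0,0,0,1,0,0,0.5,0,0,0,1,0,0,0.5,0,0,0,1,0,0,0.25,0,0,0,1])

```text
time_s: 21.9
eef_pos: [0.475, 0.3196, 0.1169]
eef_rot: [-0.001, 0.998, 0.064, 0.001]
contact_force: [-0.8, 0.5, -4.7]
grip_width: 0.0184
grip_force: 116.5
```

Run:
```python
from h import *
s=manip.read_state();print(s['time_s'],s['eef_pos'],s['contact_force'],s['torque'])
w=vision.camera('wrist'); c=vision.camera('scene')
for n,cc in (('wrist',w),('scene',c)):
    print(n,[(np.round(q['location'],1),round(q['conf'],2),at(cc,q['location'],.038)[:2]) for q in finder.mark_of(n,'stop_pin')[:2]])
cv2.imwrite('pics/m6.png',np.hstack([cv2.resize(w['pixels'],(480,300)),c['pixels'][90:240,300:460].repeat(2,0).repeat(2,1)]))
```

```text
21.9 [0.47499133 0.31962455 0.11687972] [-0.75892883  0.50639497 -4.7323188 ] [-0.007253    0.17325532 -0.01052258]
wrist []
scene [(array([321.4, 212.9]), 0.62, array([0.6296, 0.0409]))]
```

View pics/m6.png

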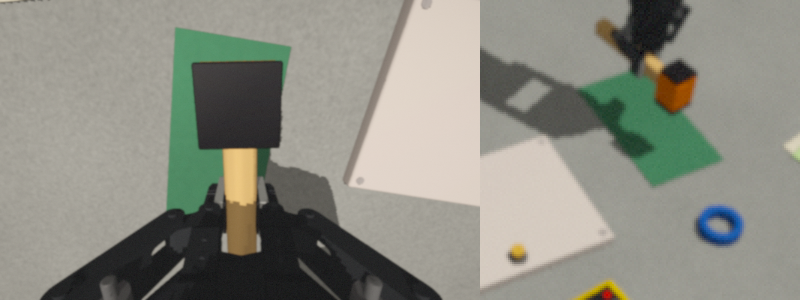

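The mallet is held upright, head level. In the wrist view its top face has corners at about (258,83), (375,82), (373,197) and (266,198) at full scale. I'll work out the head's offset from the TCP.

Run:
```python
from h import *
s=manip.read_state(); w=vision.camera('wrist')
P=np.array([at(w,p,.168) for p in ((258,83),(375,82),(373,197),(266,198))]); c=P.mean(0)
print(P,c,c[:2]-s['eef_pos'][:2], np.linalg.norm(P-np.roll(P,1,0),axis=1))
```

```text
[[0.5557 0.3488 0.168 ]
 [0.5605 0.314  0.168 ]
 [0.5247 0.3079 0.168 ]
 [0.5197 0.3439 0.168 ]] [0.54015 0.32865 0.168  ] [0.06637763 0.00958493] [0.03633194 0.03512947 0.03631597 0.03634556]
```

Request:
move_arm(increments=[0.28,-0.93,0,0,0,0,1,0.28,-0.93,0,0,0,0,1,0.28,-0.93,0,0,0,0,1,0.28,-0.93,0,0,0,0,1,0.28,-0.93,0,0,0,0,1,0.28,-0.93,0,0,0,0,1,0.28,-0.93,0,0,0,0,1,0.28,-0.93,0,0,0,0,1])

```text
time_s: 23.15
eef_pos: [0.5632, 0.0204, 0.1132]
eef_rot: [-0.0, 0.998, 0.064, -0.001]
contact_force: [0.9, -0.3, -4.0]
grip_width: 0.0182
grip_force: 117.1
```

Run:
```python
from h import *
s=manip.read_state();print(s['time_s'],s['eef_pos'],s['contact_force'],s['torque'])
c=vision.camera('scene');t=vision.camera('top')
print(proj(c,(.631,.032,.038)),proj(t,(.631,.032,.038)))
cv2.imwrite('pics/m7.png',np.hstack([np.ascontiguousarray(x).repeat(3,0).repeat(3,1) for x in (c['pixels'][130:250,255:385],t['pixels'][140:260,255:385])]))
```

```text
23.15 [0.56322619 0.02038359 0.11320194] [ 0.86929045 -0.30601128 -3.96801853] [0.00052362 0.13636517 0.04386819]
[318.74586683 214.44415869] [317.02640605 197.34780559]
```

View pics/m7.png

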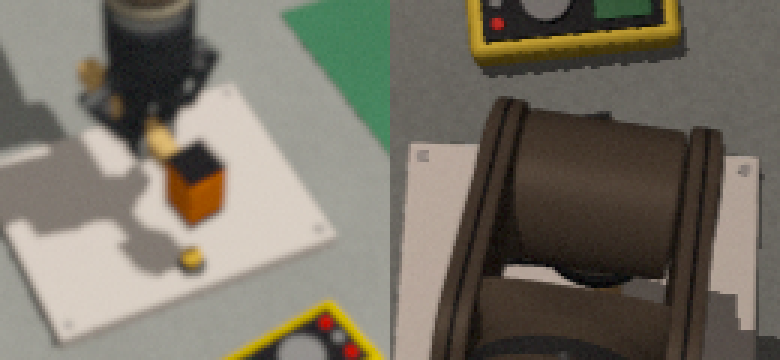

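The scene crop (left) shows the head above and just behind the pin, which is at about (319,215) full scale. My estimate projects to (318.7,214.4), so they match. Pressing down now.

Request:
move_arm(increments=[0.03,0.04,-0.4,0,0,0,1,0,0,-0.4,0,0,0,1,0,0,-0.35,0,0,0,1,0,0,-0.2,0,0,0,1,0,0,-0.15,0,0,0,1,0,0,-0.15,0,0,0,1,0,0,-0.15,0,0,0,1,0,0,-0.1,0,0,0,1])

```text
time_s: 24.25
eef_pos: [0.5655, 0.0233, 0.0393]
eef_rot: [0.0, 0.998, 0.064, 0.001]
contact_force: [-3.3, 0.6, 3.2]
grip_width: 0.0182
grip_force: 118.6
```

Request:
move_arm(increments=[0,0,-0.05,0,0,0,1,0,0,-0.05,0,0,0,1,0,0,-0.03,0,0,0,1,0,0,0,0,0,0,1,0,0,0,0,0,0,1,0,0,0,0,0,0,1,0,0,0,0,0,0,1,0,0,0,0,0,0,1])

```text
time_s: 25.25
eef_pos: [0.5653, 0.0232, 0.0361]
eef_rot: [0.0, 0.998, 0.065, -0.0]
contact_force: [-12.3, 1.5, 16.2]
grip_width: 0.0182
grip_force: 121.0
```

The force rose to about 20 N, above the pin's 6–8 N, at the home height. I'll lift and return to the mat.

Request:
move_arm(increments=[0,0,0.4,0,0,0,1,0,0,0.5,0,0,0,1,0,0,0.6,0,0,0,1,0,0,0.5,0,0,0,1,-0.28,0.5,0,0,0,0,1,-0.28,0.93,0,0,0,0,1,-0.28,0.93,0,0,0,0,1,-0.28,0.93,0,0,0,0,1])

```text
time_s: 26.25
eef_pos: [0.5181, 0.1567, 0.1123]
eef_rot: [-0.0, 0.998, 0.064, -0.001]
contact_force: [0.6, 0.1, -5.0]
grip_width: 0.0183
grip_force: 117.5
```

Request:
move_arm(increments=[-0.28,0.93,0,0,0,0,1,-0.28,0.93,0,0,0,0,1,-0.28,0.93,0,0,0,0,1,-0.28,0.93,0,0,0,0,1,0,0.4,0,0,0,0,1,0,0,0,0,0,0,1,0,0,0,0,0,0,1,0,0,0,0,0,0,1])

```text
time_s: 27.25
eef_pos: [0.4757, 0.3186, 0.1132]
eef_rot: [0.0, 0.998, 0.063, -0.0]
contact_force: [-0.4, -0.3, -4.6]
grip_width: 0.0184
grip_force: 118.0
```

Run:
```python
from h import *
s=manip.read_state();print(s['time_s'],s['eef_pos'],s['contact_force'],s['torque'])
c=vision.camera('scene');w=vision.camera('wrist')
print(proj(c,(.631,.032,.024)),proj(c,(.631,.032,.038)))
cv2.imwrite('pics/m8.png',np.hstack([np.ascontiguousarray(x) for x in (c['pixels'][100:250,270:430].repeat(2,0).repeat(2,1),cv2.resize(w['pixels'],(480,300)))]))
```

```text
27.25 [0.47565011 0.3185938  0.11318048] [-0.42966066 -0.29400173 -4.61892343] [-0.03969795  0.23409874  0.01179931]
[318.65609895 217.50786964] [318.74586683 214.44415869]
```

View pics/m8.png

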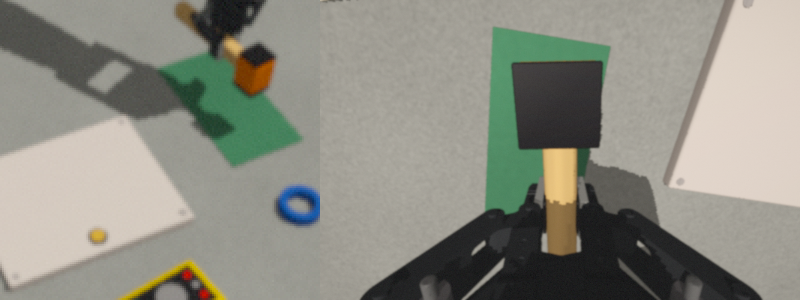

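The pin is flush at about (319,218), against a prediction of (318.7,217.5) for fully home. The mallet hasn't shifted in the grip and is over the mat, so I'll set it down.

Request:
move_arm(increments=[0,0,-0.6,0,0,0,1,0,0,-0.6,0,0,0,1,0,0,-0.5,0,0,0,1,0,0,-0.3,0,0,0,1,0,0,-0.2,0,0,0,1,0,0,-0.1,0,0,0,1,0,0,-0.08,0,0,0,1,0,0,-0.03,0,0,0,1])

```text
time_s: 28.35
eef_pos: [0.4756, 0.3198, 0.0172]
eef_rot: [-0.0, 0.998, 0.064, 0.0]
contact_force: [0.4, 1.0, -4.6]
grip_width: 0.0184
grip_force: 117.9
```

Request:
move_arm(increments=[0,0,-0.02,0,0,0,1,0,0,-0.02,0,0,0,1,0,0,0,0,0,0,1,0,0,0,0,0,0,1,0,0,0,0,0,0,1,0,0,0,0,0,0,1,0,0,0,0,0,0,1,0,0,0,0,0,0,1])

```text
time_s: 29.35
eef_pos: [0.4756, 0.3198, 0.0158]
eef_rot: [-0.0, 0.998, 0.064, 0.0]
contact_force: [-3.4, -1.0, 3.7]
grip_width: 0.0183
grip_force: 118.5
```

Contact with the mat. Release and retreat.

Request:
move_arm(increments=[0,0,0,0,0,0,0.3,0,0,0,0,0,0,0,0,0,0,0,0,0,-0.2,0,0,0,0,0,0,-0.2,0,0,0.4,0,0,0,-0.2,0,0,0.8,0,0,0,-0.2,0,0,1,0,0,0,-0.2,0,0,1,0,0,0,-0.2])

```text
time_s: 30.35
eef_pos: [0.4755, 0.3197, 0.1458]
eef_rot: [-0.0, 0.998, 0.064, 0.001]
contact_force: [0.5, 0.8, 0.1]
grip_width: 0.051
grip_force: 0.0
```

Request:
move_arm(increments=[0,0,0.8,0,0,0,-0.2,0,0,0.5,0,0,0,-0.2,0,0,0,0,0,0,-0.2,0,0,0,0,0,0,-0.2,0,0,0,0,0,0,-0.2,0,0,0,0,0,0,-0.2,0,0,0,0,0,0,-0.2,0,0,0,0,0,0,-0.2])

```text
time_s: 31.35
eef_pos: [0.4753, 0.3196, 0.1951]
eef_rot: [0.0, 0.998, 0.064, -0.0]
contact_force: [0.2, 0.2, -0.4]
grip_width: 0.0513
grip_force: 0.0
```

Run:
```python
from h import *
s=manip.read_state();print(s['time_s'],s['eef_pos'],s['contact_force'])
c=vision.camera('scene')
cv2.imwrite('pics/m9.png',cv2.resize(c['pixels'][90:310,130:460],None,fx=2,fy=2))
```

```text
31.35 [0.47533041 0.31961254 0.1951006 ] [ 0.22598298  0.22216321 -0.40951957]
```

View pics/m9.png

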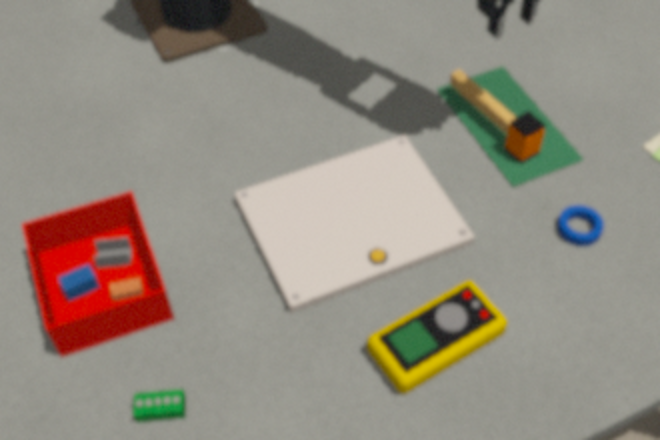

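The picture shows all three offcuts in the bin (about (100,265)), the pin flush at (377,256), and the mallet standing on the mat at (522,140). The multimeter, terminal strip and reel haven't been disturbed, and the gripper is clear.

```bash
python3 -c "
from bench import manip
print(manip.sign_off())"
```

```text
the job is handed in; nothing more can be done
None
```

The job is handed in at about 31 s of the 72 s; sign-off returned no verdict, but the last picture shows all three offcuts in the bin, the pin flush, the mallet standing on the mat and the other items where they were.

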